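# Stack a ring specimen on the hardness tester's centring post

## Robot

A 6-joint arm with a two-finger parallel gripper is mounted at the origin on the work surface. World frame = base frame: x ahead of the robot, y to its left, z up, the work surface at z = 0. Lengths are in m, angles in rad, forces in N, time in s.
With the tool pointing down it reaches from about 0.35 to 0.775 m from the base axis. Payload 7.3 kg.
Tool frame: the origin (TCP) lies midway between the tips of the shut fingers; the grasp point (between the pads) lies 19 mm behind it (robot.grip_depth is the z of the grasp point in the tool frame, in m); z points along the fingers, y is the line along which they close (so a half turn about z gives the same grasp; the last joint's range is limited). The gripper opens to 92 mm and grips with 3 to 60 N. Pads are 19 mm wide; open, the fingers measure 130 mm over their backs; the gripper's body (75 mm by 190 mm) begins 47 mm behind the grasp point.
Start: joints at [1.092, 0.342, 1.524, -0, 1.275, -0.146], TCP at [0.171, 0.496, 0.227] pointing down, gripper open.
Joint ranges: [-2.53, 2.53], [-0.77, 2.02], [0.04, 2.7], [-1, 4.14], [0.28, 2.66], [-3.11, 3.11]. Speed limits (rad/s): [2.57, 2.57, 3.14, 3.14, 3.14, 3.14].

## Interface

Orientations are given as [roll, pitch, yaw] about the fixed x, y, z axes, in that order (R = Rz(yaw) Ry(pitch) Rx(roll)).
In Python, from cell import robot, viewer gives the robot as it stands.
- The arm moves only by the tool step_arm, never from a script. Its argument "increments" is a list of rows, each an object with "delta_pos": the shift along the tool's x, y, z in cm, a list of three; "dr": the turn, a rotation vector about the tool's x, y, z in degrees, a list of three; "fingers": the closure, from -1 (fully open) to 1 (shut), so that 0 is half open. In form: [{"delta_pos": [tx, ty, tz], "dr": [wx, wy, wz], "fingers": fingers}, ...]. A call has exactly 5 rows; each row is the pose to reach, as a shift and turn from the pose commanded when the call began, along the tool's axes at that moment; what a row does not reach only later rows make up. A row lasts 1/8 s, in which the tool goes at most 62.5 mm and 10.7 degrees, less where a joint would pass 70% of its speed; a pose out of reach is approached as far as the arm can. A call with a gripper value outside its range is refused whole. The fingers move at their own pace and stop on an object; "newtons" is the grip in N (left out, the last holds). Time passes only in rows, so rows that repeat a pose let the fingers close, or fill a call up. It gives the time, the measured TCP pose, the force, the opening and the grip force at its end, in the units of the state.
- robot.observe(): the state, without advancing time (a new reading comes with each control period).
- viewer.read_camera(name): name is "scene" or "top" or "wrist"; returns the picture (384x512x3 uint8, red, green, blue); there is no depth.
- viewer.camera_params(name): a dict with "K" (3x3 intrinsics, pixels), "T" (4x4, takes a point from camera to world coordinates). Camera axes: x right, y down, z forward; pixel columns grow to the right and rows downward; lengths in m; the calibration is good to about 2 mm. A picture is of the moment at which its call begins: read the wrist's pose just before it. camera_params takes no time and is no camera call; for the wrist camera it gives the pose at the moment of the call.
- robot.hand_in(): hands the job in; it is judged then, once.
The state is a dict: "time": time; "qpos": joint angles; "qvel": joint speeds; "joint_efforts": joint torques, N m; "tool_pos": TCP position; "tool_rot": TCP orientation; "contact_force": force on the tool from outside, world axes, zero at the start; "torque": the same for the moment, N m; "opening": finger opening in m; "grip_force": force on a finger pad.
Only numpy, scipy, OpenCV 4.12 (cv2) and the standard library are available. Lean on these libraries where they do the work, as an engineer would, in place of code of your own. Each camera call takes 0.05 s, during which the arm holds its last target. There are 200 camera calls.

## Task

Set up the ring specimen on the upright centring post: draw the tall spacer tube straight up out of its well in the storage block and thread it onto the post, then thread the flat washer on top of it, then the flanged bushing, flange down, on top of the washer. Lower each part gently all the way, without letting it drop down the post, until it sits flat and fully home on what is below, and let go before fetching the next. Leave everything else, including the solid pin in the other well, where it is.

Things in the scene. Friction and masses are not known exactly. Their poses are not given: they have to be found in the camera images.
- fixture: Fixed post fixture: dark steel round base (diameter 90, 18 high) with a raised round seat (diameter 60, top 25 above the table) and a vertical bright steel post of diameter 16 standing in its middle, 90 high above the seat; the post's last 7 mm taper to diameter 8. Origin: centre of its underside, on the table; z up.
- seat (a point): Point on the post's axis at the level of the fixture's seat (25 mm above the table), where the spacer's underside must rest.
- post_tip (a point): Centre of the post's upper end, 115 mm above the table.
- block: Fixed black plastic storage block, 80 (its x) x 180 (its y) x 45 high, with two round wells of diameter 31.5, 35 deep, open on top, at y = -45 and y = +45 mm of its frame. One holds the spacer, the other the pin, either way round. Origin: centre of its underside, on the table; z up.
- spacer: Loose steel tube, outer diameter 30, bore 20, 60 tall, about 120 g, standing in one of the block's wells so that its upper 25 mm stand out; told from the pin by its open bore. Origin: centre of its lower end, z along its axis, up.
- pin: Loose solid steel cylinder, diameter 30, 60 tall, standing in the block's other well; a bystander, stays there. Origin: centre of its lower end, z up.
- washer: Loose thick flat steel washer lying flat on the table: outer diameter 46, bore 20, 8 thick, about 80 g. Origin: centre of its underside, z up.
- bushing: Loose flanged steel bushing standing on the table on its flange: flange diameter 38 and 6 thick at the bottom, above it a sleeve of outer diameter 28, total height 28, bore 20 right through, about 100 g. Origin: centre of the flange's underside, z up.
- test_disc: Bystander: solid steel disc without a hole, diameter 64, 12 thick, lying on the table. Origin: centre of its underside.
- gauge_block: Bystander: small steel block 30 x 35 x 18 high on the table. Origin: centre of its underside.
- jar: Bystander: closed jar, diameter 52, 70 high, upright. Origin: centre of its underside.
- wrench: Bystander: wrench 160 long, lying flat near the table's far edge. Origin: on the table under the tool.
- screwdriver: Bystander: screwdriver 170 long, lying at the right. Origin: on the table under the tool.
- parts_box: Bystander: flat blue plastic box, 100 x 70 x 35 high. Origin: centre of its underside.
Mind the look-alikes: they are no part of the job. Leave any black, purple or red look-alike of the washer alone.

How it is judged:
By the outcome, as a careful person would: the job done as asked, in the order asked, and still so for the second after the job is handed in, with the robot touching nothing.
It also fails if it takes over 72 s, if anything falls off the work surface, if the arm or the gripper's body presses on something with over 40 N, if the wrist force passes 120 N, or if a joint passes its speed limit or range.

## Working session

There is one attempt and no reset: what is moved stays moved. The work goes in short steps, Python scripts to look and compute and a tool call to move; the robot and the scene stay as the last step left them, time stands still between calls to the robot, and variables do not carry over. Pictures are saved under pics/ and viewed, at most 10 in all, crops included, and the job is handed in when it is done.

Besides the shell and the picture viewer there is one more tool, called after "Emit:" in YAML: its name, and indented under it one key for each argument. step_arm: Moves the arm, as the interface text tells. Its arguments: {"type":"object","properties":{"increments":{"type":"array"},"newtons":{"type":"number"}},"required":["increments"]}

```bash
ls; mkdir -p pics
python3 - <<'E'
from cell import robot, viewer
import cv2,numpy as np
for n in("top","scene"):
    im=viewer.read_camera(n); cv2.imwrite(f"pics/{n}0.png",cv2.resize(im[...,::-1],(800,600),interpolation=cv2.INTER_CUBIC))
    np.save(f"pics/{n}0.npy",im)
    p=viewer.camera_params(n);print(n,p["K"].round(1).tolist(),p["T"].round(4).tolist())
o=robot.observe();print(o, robot.grip_depth)
p=viewer.camera_params("wrist");print(p["T"].round(4).tolist(),p["K"].round(1).tolist())
E
```

```text
pics
top [[408.8, 0.0, 248.4], [0.0, 408.8, 189.4], [0.0, 0.0, 1.0]] [[-0.0009, -0.9915, 0.1298, 0.3969], [-0.9999, -0.0009, -0.0142, -0.0372], [0.0142, -0.1298, -0.9914, 1.2825], [0.0, 0.0, 0.0, 1.0]]
scene [[377.5, 0.0, 254.3], [0.0, 377.5, 192.4], [0.0, 0.0, 1.0]] [[-0.7216, 0.5316, -0.4435, 0.9861], [0.6923, 0.5549, -0.4613, 0.3712], [0.0008, -0.6399, -0.7684, 0.8284], [0.0, 0.0, 0.0, 1.0]]
{'time': 0.1, 'qpos': array([ 1.09199296e+00,  3.42652739e-01,  1.52489434e+00,  2.13728706e-05,
        1.27535001e+00, -1.46002995e-01]), 'qvel': array([-0.00090912, -0.00113787, -0.00105484, -0.00242864, -0.0002048 ,
        0.00016673]), 'joint_efforts': array([ 1.88103964e-03, -4.32004881e+01, -2.44695121e+01,  7.19332066e-02,
        5.25683071e-02, -4.54742940e-05]), 'tool_pos': array([0.17133147, 0.4959031 , 0.22612407]), 'tool_rot': array([-3.14030507e+00, -2.09996722e-04,  2.80878591e+00]), 'contact_force': array([-0.10108158, -0.08090976,  0.62164691]), 'torque': array([-0.01345013,  0.00331409, -0.00912035]), 'grip_force': 0.0, 'opening': 0.09199587463239983} -0.0188
[[0.3255, 0.9012, 0.2862, 0.0931], [0.9455, -0.3096, -0.1006, 0.5248], [-0.0021, 0.3034, -0.9529, 0.3861], [0.0, 0.0, 0.0, 1.0]] [[299.9, 0.0, 256.0], [0.0, 299.9, 192.4], [0.0, 0.0, 1.0]]
```

View pics/top0.png

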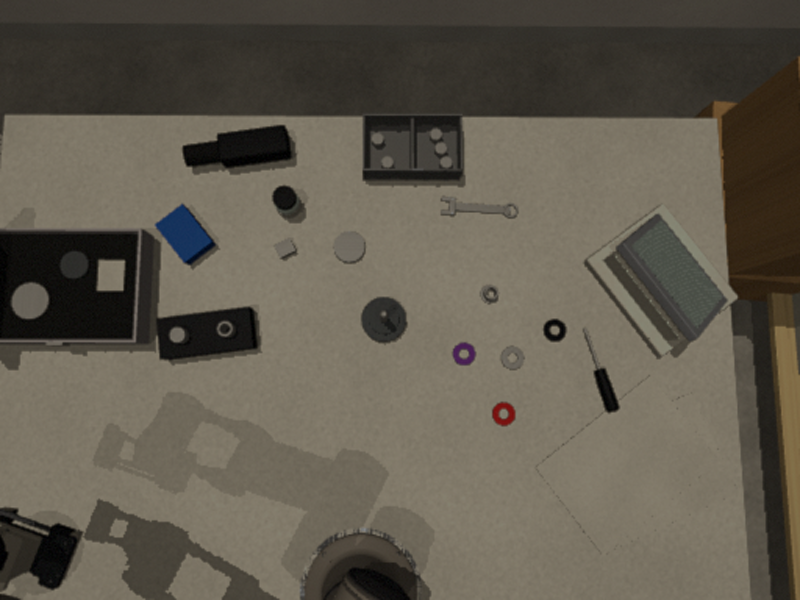

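View pics/scene0.png

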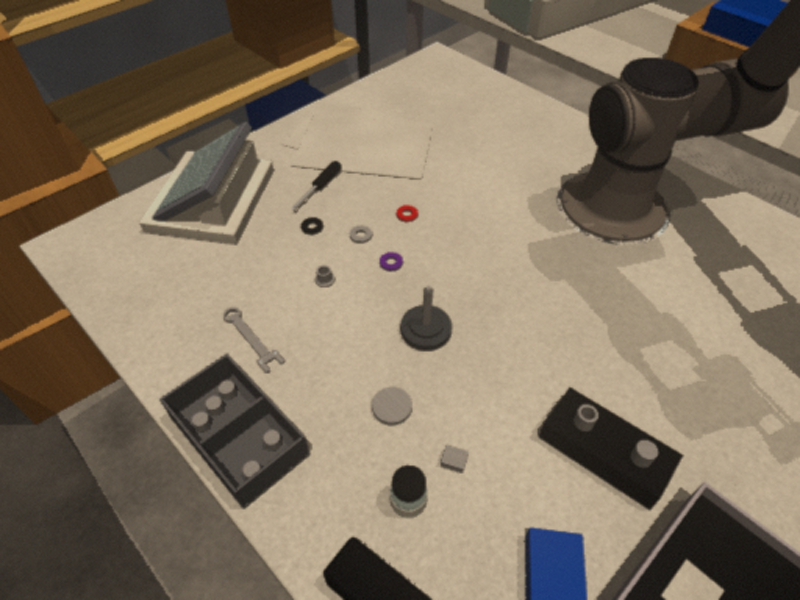

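Top view (800x600): the spacer is the tube with an open bore at (226,328), and the look-alike pin at (178,335) is solid. The washer candidates are steel (512,357), purple (464,353), black (555,329) and red (503,413); I choose the steel one. The bushing is at (490,294), the post fixture at (384,320), and the solid disc at (349,247). The scene view agrees.

```bash
cat > h.py <<'E'
import numpy as np, cv2
from scipy.spatial.transform import Rotation as R
from cell import robot, viewer
def px2w(p,uv,z):
    d=p["T"][:3,:3]@np.linalg.inv(p["K"])@np.array([uv[0],uv[1],1.]); t=p["T"][:3,3]
    return (t+d*(z-t[2])/d[2])[:2]
def w2px(p,X):
    c=np.linalg.inv(p["T"])@np.append(X,1); q=p["K"]@c[:3]; return q[:2]/q[2]
def rel(target):  # world tcp target -> tool-frame cm
    o=robot.observe(); M=R.from_euler("xyz",o["tool_rot"]).as_matrix()
    return (M.T@(np.array(target)-o["tool_pos"])*100).round(2)
E
python3 - <<'E'
from h import *
im=np.load("pics/top0.npy"); 
c=im[160:280,90:370,::-1]; cv2.imwrite("pics/crop1.png",cv2.resize(c,(784,336),interpolation=cv2.INTER_CUBIC))
p=viewer.camera_params("top"); s=viewer.camera_params("scene")
k=512/800
for n,uv,z,uvs in [("spacer",(226,327),.070,(587,411)),("pin",(178,335),.07,(648,448)),("washer",(512,357),.008,(361,233)),("bushing",(490,293),.028,(324,268)),("seatbase",(384,320),.018,(426,327)),("tip",(388,314),.115,(428,290)),("purple",(464,353),.008,(391,261))]:
    a=px2w(p,np.array(uv)*k,z); b=px2w(s,np.array(uvs)*k,z); print(n,a.round(4),b.round(4))
E
```

```text
spacer [0.4959 0.2528] [0.4942 0.256 ]
pin [0.4807 0.3427] [0.4817 0.3479]
washer [ 0.4412 -0.3023] [ 0.4433 -0.2987]
bushing [ 0.5672 -0.2576] [ 0.5679 -0.2599]
seatbase [ 0.5142 -0.0471] [ 0.5238 -0.0384]
tip [ 0.5162 -0.0537] [ 0.5238 -0.0391]
purple [ 0.4492 -0.2066] [ 0.453  -0.2011]
```

View pics/crop1.png

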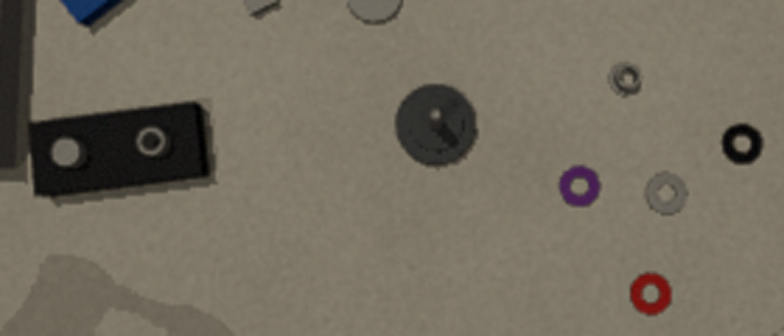

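The crop confirms it: open-bore tube at crop (151,140), solid pin (66,151), plain steel washer (665,193), bushing (626,78), post tip (436,114).

Run:
```python
from h import *
print(rel((.495,.2545,.2)))
p=viewer.camera_params("top");print(px2w(p,(245.7,200.7),.115),px2w(p,(143.9,210),.07))
```

```text
[-38.48 -12.24   2.62]
[ 0.51698507 -0.04620195] [0.49377823 0.25488106]
```

Emit:
step_arm:
  increments:
    - {"delta_pos": [-5.5,-1.7,0.4],"dr": [0,0,10],"fingers": -0.3}
    - {"delta_pos": [-11,-3.5,0.8],"dr": [0,0,20],"fingers": -0.3}
    - {"delta_pos": [-16.5,-5.2,1.2],"dr": [0,0,30],"fingers": -0.3}
    - {"delta_pos": [-22,-7,1.6],"dr": [0,0,40],"fingers": -0.3}
    - {"delta_pos": [-27.5,-8.7,2],"dr": [0,0,50],"fingers": -0.3}
  newtons: 20

```text
time: 0.72
tool_pos: [0.4041, 0.3228, 0.2064]
tool_rot: [-3.141, -0.0, 1.93]
contact_force: [0.4, 0.7, 0.6]
opening: 0.0598
grip_force: 0.0
```

Run:
```python
from h import *
print(rel((.495,.2545,.2)),robot.observe()["tool_rot"],robot.observe()["tool_pos"])
```

```text
[-9.59  6.1   0.64] [-3.14122666e+00 -1.46860767e-04  1.93040981e+00] [0.40413008 0.32278635 0.20639042]
```

Emit:
step_arm:
  increments:
    - {"delta_pos": [-5,3.1,0.4],"dr": [0,0,7],"fingers": -0.3}
    - {"delta_pos": [-9.5,6.0,0.6],"dr": [0,0,12],"fingers": -0.3}
    - {"delta_pos": [-9.5,6.0,0.6],"dr": [0,0,12],"fingers": -0.3}
    - {"delta_pos": [-9.5,6.0,0.6],"dr": [0,0,12],"fingers": -0.3}
    - {"delta_pos": [-9.5,6.0,0.6],"dr": [0,0,12],"fingers": -0.3}

```text
time: 1.35
tool_pos: [0.4919, 0.2578, 0.2008]
tool_rot: [-3.141, -0.0, 1.729]
contact_force: [-0.1, -0.6, 0.5]
opening: 0.0597
grip_force: 0.0
```

Run:
```python
from h import *
o=robot.observe();p=viewer.camera_params("wrist");im=viewer.read_camera("wrist")
np.save("pics/w1.npy",im);np.savez("pics/w1p.npz",**p)
for uv in [w2px(p,np.array([.495,.2545,.07])),w2px(p,np.array([.481,.345,.07]))]: print(uv)
cv2.imwrite("pics/w1.png",cv2.resize(im[...,::-1],(800,600),interpolation=cv2.INTER_CUBIC))
print(o["tool_pos"],o["tool_rot"])
```

```text
[258.49957508 187.90997094]
[259.31573622  92.62502302]
[0.49191488 0.25775287 0.20075653] [-3.14116523e+00 -2.34477788e-04  1.72862737e+00]
```

View pics/w1.png

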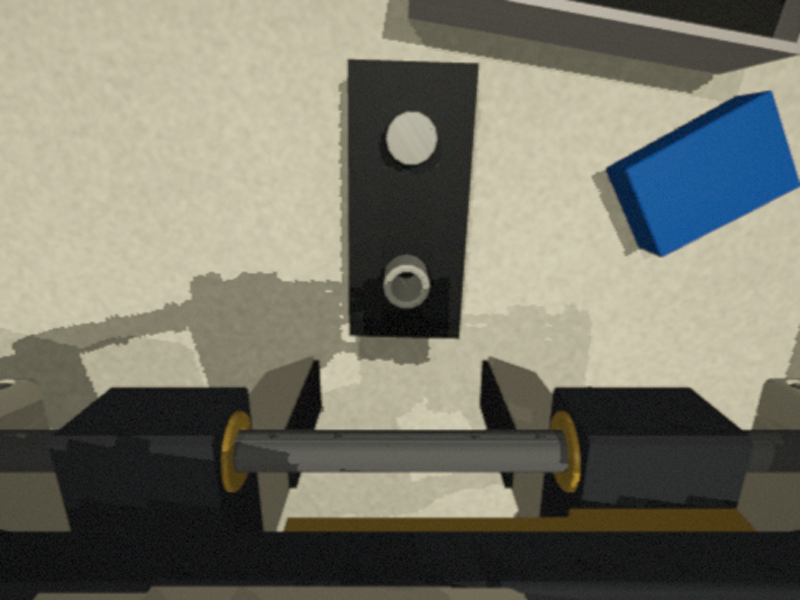

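The wrist view shows the spacer's open top ring centred near (407,287) and the solid pin at (411,137); the block's axis is lined up with the image's vertical.

Run:
```python
from h import *
p=dict(np.load("pics/w1p.npz")); im=np.load("pics/w1.npy")
k=.64
print(px2w(p,np.array((407,287.5))*k,.07),px2w(p,np.array((411.5,137))*k,.07))
# block edges at top -> axis check
for uv in[(348,60),(478,64),(349,335),(459,338)]: print(px2w(p,np.array(uv)*k,.045))
c=im[155:215,230:290,::-1]; cv2.imwrite("pics/w1c.png",cv2.resize(c,(600,600),interpolation=cv2.INTER_CUBIC))
```

```text
[0.49630878 0.25888345] [0.48396061 0.3498262 ]
[0.43897117 0.38804483]
[0.51742148 0.39839508]
[0.46216798 0.20982192]
[0.54127805 0.22018312]
```

View pics/w1c.png

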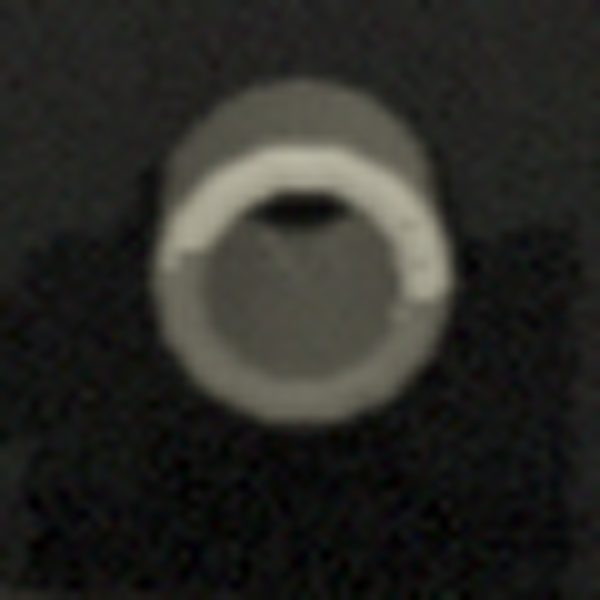

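The close crop confirms an open-bore tube, ring centre about crop (303,284), which puts it near (0.4958, 0.2598).

Run:
```python
from h import *
print(rel((.4958,.2595,.049)),robot.observe()["tool_pos"],robot.observe()["tool_rot"])
```

```text
[ 0.1   0.4  15.19] [0.49198756 0.25781309 0.20087507] [-3.14149803e+00 -1.97255496e-04  1.72882624e+00]
```

Emit:
step_arm:
  increments:
    - {"delta_pos": [0.1,0.4,5],"dr": [0,0,0],"fingers": -0.3}
    - {"delta_pos": [0.1,0.4,10],"dr": [0,0,0],"fingers": -0.3}
    - {"delta_pos": [0.1,0.4,13],"dr": [0,0,0],"fingers": -0.3}
    - {"delta_pos": [0.1,0.4,14.5],"dr": [0,0,0],"fingers": -0.3}
    - {"delta_pos": [0.1,0.4,15.1],"dr": [0,0,0],"fingers": -0.3}

```text
time: 2.02
tool_pos: [0.4966, 0.259, 0.0497]
tool_rot: [3.141, -0.0, 1.728]
contact_force: [-0.3, 0.5, 0.6]
opening: 0.0598
grip_force: 0.0
```

Emit:
step_arm:
  increments:
    - {"delta_pos": [0,0,0],"dr": [0,0,0],"fingers": 0.2}
    - {"delta_pos": [0,0,0],"dr": [0,0,0],"fingers": 0.4}
    - {"delta_pos": [0,0,0],"dr": [0,0,0],"fingers": 0.5}
    - {"delta_pos": [0,0,0],"dr": [0,0,0],"fingers": 0.5}
    - {"delta_pos": [0,0,0],"dr": [0,0,0],"fingers": 0.5}
  newtons: 20

```text
time: 2.65
tool_pos: [0.4965, 0.2584, 0.0503]
tool_rot: [-3.141, -0.0, 1.727]
contact_force: [-3.7, -1.1, 6.0]
opening: 0.0285
grip_force: 20.0
```

Emit:
step_arm:
  increments:
    - {"delta_pos": [0,0,-0.5],"dr": [0,0,0],"fingers": 0.6}
    - {"delta_pos": [0,0,-1.5],"dr": [0,0,0],"fingers": 0.6}
    - {"delta_pos": [0,0,-3],"dr": [0,0,0],"fingers": 0.6}
    - {"delta_pos": [0,0,-4.5],"dr": [0,0,0],"fingers": 0.6}
    - {"delta_pos": [0,0,-6],"dr": [0,0,0],"fingers": 0.6}
  newtons: 25

```text
time: 3.28
tool_pos: [0.497, 0.2586, 0.1112]
tool_rot: [3.14, -0.0, 1.727]
contact_force: [-0.5, 0.5, -1.6]
opening: 0.0286
grip_force: 25.0
```

Emit:
step_arm:
  increments:
    - {"delta_pos": [0,0,-3],"dr": [0,0,0],"fingers": 0.6}
    - {"delta_pos": [0,0,-6],"dr": [0,0,0],"fingers": 0.6}
    - {"delta_pos": [0,0,-9],"dr": [0,0,0],"fingers": 0.6}
    - {"delta_pos": [0,0,-9],"dr": [0,0,0],"fingers": 0.6}
    - {"delta_pos": [0,0,-9],"dr": [0,0,0],"fingers": 0.6}

```text
time: 3.9
tool_pos: [0.4963, 0.2583, 0.1992]
tool_rot: [-3.141, 0.0, 1.727]
contact_force: [0.1, 0.2, -2.2]
opening: 0.0287
grip_force: 25.0
```

Run:
```python
from h import *
o=robot.observe();p=viewer.camera_params("wrist");im=viewer.read_camera("wrist")
np.save("pics/w2.npy",im);np.savez("pics/w2p.npz",**p)
cv2.imwrite("pics/w2.png",cv2.resize(im[...,::-1],(800,600),interpolation=cv2.INTER_CUBIC))
print(o["tool_pos"],o["tool_rot"],o["contact_force"],o["torque"])
# post from top cam estimate; position from which wrist cam sees tip at same place as spacer at w1
p1=dict(np.load("pics/w1p.npz"))
print(px2w(p1,(259.8,182.9),.07))
print(rel((.518,-.035,.200)))
```

```text
[0.49628981 0.25827125 0.19916445] [-3.14067124e+00  1.53339925e-04  1.72668489e+00] [ 0.06348325  0.24618453 -2.22069386] [-0.12971936  0.06905916  0.00611859]
[0.49544458 0.25991227]
[-29.3   -2.39  -0.12]
```

View pics/w2.png

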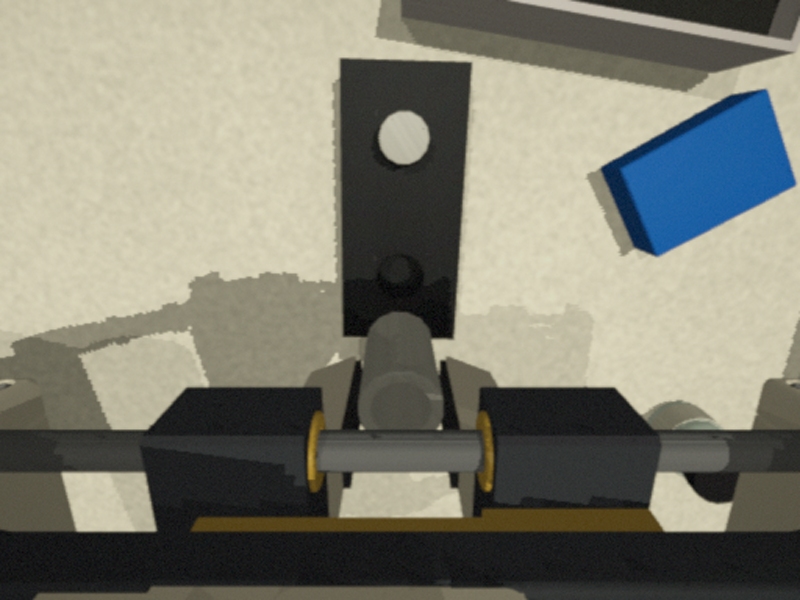

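The well is empty and the spacer hangs in the fingers, its top ring near (400,402), looking upright; the pin is undisturbed at (404,137). Next I pass over the post to view it.

Emit:
step_arm:
  increments:
    - {"delta_pos": [-3,-0.3,0],"dr": [0,0,0],"fingers": 0.6}
    - {"delta_pos": [-7,-0.7,0],"dr": [0,0,0],"fingers": 0.6}
    - {"delta_pos": [-11,-1.1,0],"dr": [0,0,0],"fingers": 0.6}
    - {"delta_pos": [-15,-1.5,0],"dr": [0,0,0],"fingers": 0.6}
    - {"delta_pos": [-19,-1.9,0],"dr": [0,0,0],"fingers": 0.6}

```text
time: 4.58
tool_pos: [0.5068, 0.0666, 0.1985]
tool_rot: [-3.139, -0.001, 1.727]
contact_force: [-1.4, -0.2, -0.8]
opening: 0.0283
grip_force: 25.0
```

Emit:
step_arm:
  increments:
    - {"delta_pos": [-4,-0.4,0],"dr": [0,0,0],"fingers": 0.6}
    - {"delta_pos": [-8,-0.8,0],"dr": [0,0,0],"fingers": 0.6}
    - {"delta_pos": [-12,-1.1,0],"dr": [0,0,0],"fingers": 0.6}
    - {"delta_pos": [-15,-1.4,0],"dr": [0,0,0],"fingers": 0.6}
    - {"delta_pos": [-16.5,-1.5,0],"dr": [0,0,0],"fingers": 0.6}

```text
time: 5.2
tool_pos: [0.5177, -0.0987, 0.1985]
tool_rot: [-3.14, -0.001, 1.725]
contact_force: [-0.5, 0.2, -1.5]
opening: 0.0283
grip_force: 25.0
```

Emit:
step_arm:
  increments:
    - {"delta_pos": [0,0,0],"dr": [0,0,0],"fingers": 0.6}
    - {"delta_pos": [0,0,0],"dr": [0,0,0],"fingers": 0.6}
    - {"delta_pos": [0,0,0],"dr": [0,0,0],"fingers": 0.6}
    - {"delta_pos": [0,0,0],"dr": [0,0,0],"fingers": 0.6}
    - {"delta_pos": [0,0,0],"dr": [0,0,0],"fingers": 0.6}

```text
time: 5.82
tool_pos: [0.5183, -0.0971, 0.1998]
tool_rot: [3.141, -0.0, 1.727]
contact_force: [0.3, 0.8, -1.7]
opening: 0.0287
grip_force: 25.0
```

Run:
```python
from h import *
o=robot.observe();p=viewer.camera_params("wrist");im=viewer.read_camera("wrist")
np.save("pics/w3.npy",im);np.savez("pics/w3p.npz",**p)
cv2.imwrite("pics/w3.png",cv2.resize(im[110:290,136:376,::-1],(800,600),interpolation=cv2.INTER_CUBIC))
t=o["tool_pos"];print(t,o["tool_rot"],o["contact_force"],o["torque"])
def c(uv): return ((uv-[136,110])*800/240).round(0)
print("exp tip",c(w2px(p,np.array([.518,-.043,.115]))),"spacer top/bottom",c(w2px(p,t+[0,0,.0197])),c(w2px(p,t+[0,0,-.0403])))
```

```text
[ 0.51834424 -0.09712506  0.19977283] [ 3.14140608e+00 -5.03680501e-05  1.72728621e+00] [ 0.30955594  0.83733801 -1.67769663] [-0.09422526  0.10223979  0.01314136]
exp tip [433.  89.] spacer top/bottom [399. 511.] [400. 364.]
```

View pics/w3.png

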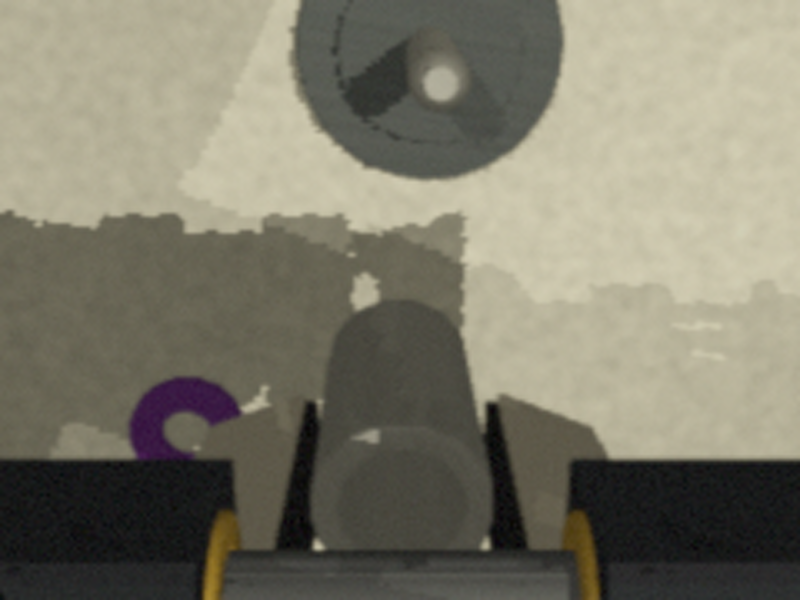

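The post tip is at crop (441,84). The spacer's lower end is centred at about (399,367), as expected for an upright tube centred in the fingers.

Run:
```python
from h import *
p=dict(np.load("pics/w3p.npz"))
f=lambda u,z: px2w(p,np.array(u)*.3+[136,110],z)
tip=f((441,84),.115); t=robot.observe()["tool_pos"]; b=f((399,367),.1595); tp=f((401,514),.2195)
print("tip",tip,"spacer bot",b,"top",tp,t)
tgt=t[:2]+tip-(b+tp)/2; print(tgt, rel((tgt[0],tgt[1],.2)), rel((tip[0],tip[1],.2)))
```

```text
tip [ 0.51963906 -0.04155467] spacer bot [ 0.5183183  -0.09772363] top [ 0.51869886 -0.09754493] [ 0.51831859 -0.09723993  0.19978183]
[ 0.51944906 -0.04116033] [ 5.52  0.98 -0.02] [ 5.48  1.   -0.02]
```

Emit:
step_arm:
  increments:
    - {"delta_pos": [2,0.4,0],"dr": [0,0,0],"fingers": 0.6}
    - {"delta_pos": [4.5,0.8,0],"dr": [0,0,0],"fingers": 0.6}
    - {"delta_pos": [5.5,1.0,0],"dr": [0,0,0],"fingers": 0.6}
    - {"delta_pos": [5.5,1.0,1.5],"dr": [0,0,0],"fingers": 0.6}
    - {"delta_pos": [5.5,1.0,3],"dr": [0,0,0],"fingers": 0.6}

```text
time: 6.5
tool_pos: [0.5194, -0.0422, 0.1684]
tool_rot: [-3.141, 0.0, 1.727]
contact_force: [-0.8, 0.1, -1.5]
opening: 0.0289
grip_force: 25.0
```

Emit:
step_arm:
  increments:
    - {"delta_pos": [0,0,0.5],"dr": [0,0,0],"fingers": 0.6}
    - {"delta_pos": [0,0,1.0],"dr": [0,0,0],"fingers": 0.6}
    - {"delta_pos": [0,0,1.5],"dr": [0,0,0],"fingers": 0.6}
    - {"delta_pos": [0,0,2],"dr": [0,0,0],"fingers": 0.6}
    - {"delta_pos": [0,0,2.5],"dr": [0,0,0],"fingers": 0.6}

```text
time: 7.12
tool_pos: [0.5197, -0.0416, 0.1445]
tool_rot: [3.141, 0.0, 1.727]
contact_force: [-0.7, 0.8, -1.6]
opening: 0.0284
grip_force: 25.0
```

No lateral force and the bottom is about 11 mm below the tip, so the tube is threaded. Lowering on.

Emit:
step_arm:
  increments:
    - {"delta_pos": [0,0,1.2],"dr": [0,0,0],"fingers": 0.6}
    - {"delta_pos": [0,0,2.4],"dr": [0,0,0],"fingers": 0.6}
    - {"delta_pos": [0,0,3.6],"dr": [0,0,0],"fingers": 0.6}
    - {"delta_pos": [0,0,4.8],"dr": [0,0,0],"fingers": 0.6}
    - {"delta_pos": [0,0,5.8],"dr": [0,0,0],"fingers": 0.6}

```text
time: 7.75
tool_pos: [0.5195, -0.0416, 0.0858]
tool_rot: [-3.141, -0.0, 1.727]
contact_force: [-0.2, -0.5, -0.5]
opening: 0.0285
grip_force: 25.0
```

Emit:
step_arm:
  increments:
    - {"delta_pos": [0,0,0.4],"dr": [0,0,0],"fingers": 0.6}
    - {"delta_pos": [0,0,0.8],"dr": [0,0,0],"fingers": 0.6}
    - {"delta_pos": [0,0,1.1],"dr": [0,0,0],"fingers": 0.6}
    - {"delta_pos": [0,0,1.4],"dr": [0,0,0],"fingers": 0.6}
    - {"delta_pos": [0,0,1.6],"dr": [0,0,0],"fingers": 0.6}

```text
time: 8.38
tool_pos: [0.5197, -0.0416, 0.0706]
tool_rot: [3.141, -0.0, 1.727]
contact_force: [0.5, -0.5, -1.4]
opening: 0.0289
grip_force: 25.0
```

Emit:
step_arm:
  increments:
    - {"delta_pos": [0,0,0.1],"dr": [0,0,0],"fingers": 0.6}
    - {"delta_pos": [0,0,0.2],"dr": [0,0,0],"fingers": 0.6}
    - {"delta_pos": [0,0,0.3],"dr": [0,0,0],"fingers": 0.6}
    - {"delta_pos": [0,0,0.4],"dr": [0,0,0],"fingers": 0.6}
    - {"delta_pos": [0,0,0.5],"dr": [0,0,0],"fingers": 0.6}

```text
time: 9.0
tool_pos: [0.5196, -0.0416, 0.0656]
tool_rot: [3.142, -0.0, 1.727]
contact_force: [0.3, 0.6, -1.5]
opening: 0.0284
grip_force: 25.0
```

Emit:
step_arm:
  increments:
    - {"delta_pos": [0,0,0.05],"dr": [0,0,0],"fingers": 0.6}
    - {"delta_pos": [0,0,0.1],"dr": [0,0,0],"fingers": 0.6}
    - {"delta_pos": [0,0,0.15],"dr": [0,0,0],"fingers": 0.6}
    - {"delta_pos": [0,0,0.15],"dr": [0,0,0],"fingers": 0.6}
    - {"delta_pos": [0,0,0.15],"dr": [0,0,0],"fingers": 0.6}

```text
time: 9.62
tool_pos: [0.5197, -0.0417, 0.0653]
tool_rot: [3.141, 0.0, 1.727]
contact_force: [-3.5, -0.6, 9.9]
opening: 0.0288
grip_force: 25.0
```

Seated: contact at about 10 N, at the expected height. Release, rise and travel to the washer.

Emit:
step_arm:
  increments:
    - {"delta_pos": [0,0,0],"dr": [0,0,0],"fingers": 0.2}
    - {"delta_pos": [0,0,0],"dr": [0,0,0],"fingers": 0.0}
    - {"delta_pos": [0,0,0],"dr": [0,0,0],"fingers": -0.2}
    - {"delta_pos": [0,0,0],"dr": [0,0,0],"fingers": -0.3}
    - {"delta_pos": [0,0,-1],"dr": [0,0,0],"fingers": -0.3}

```text
time: 10.25
tool_pos: [0.5191, -0.0415, 0.0739]
tool_rot: [-3.14, -0.001, 1.727]
contact_force: [-0.7, 1.1, -1.3]
opening: 0.0591
grip_force: 0.0
```

Emit:
step_arm:
  increments:
    - {"delta_pos": [0,0,-4],"dr": [0,0,0],"fingers": -0.3}
    - {"delta_pos": [0,0,-9],"dr": [0,0,0],"fingers": -0.3}
    - {"delta_pos": [-2,-1,-12.5],"dr": [0,0,0],"fingers": -0.3}
    - {"delta_pos": [-7,-3.4,-12.5],"dr": [0,0,0],"fingers": -0.3}
    - {"delta_pos": [-12,-5.8,-12.5],"dr": [0,0,0],"fingers": -0.3}

```text
time: 10.88
tool_pos: [0.4808, -0.1703, 0.2007]
tool_rot: [3.14, 0.001, 1.728]
contact_force: [0.6, 0.3, 0.1]
opening: 0.0597
grip_force: 0.0
```

Emit:
step_arm:
  increments:
    - {"delta_pos": [-5,-2.4,0],"dr": [0,0,0],"fingers": -0.3}
    - {"delta_pos": [-10,-4.8,0],"dr": [0,0,0],"fingers": -0.3}
    - {"delta_pos": [-12,-5.7,0],"dr": [0,0,0],"fingers": -0.3}
    - {"delta_pos": [-12,-5.7,0],"dr": [0,0,0],"fingers": -0.3}
    - {"delta_pos": [-12,-5.7,0],"dr": [0,0,0],"fingers": -0.3}

```text
time: 11.5
tool_pos: [0.4434, -0.2958, 0.1995]
tool_rot: [3.141, -0.0, 1.727]
contact_force: [0.1, -0.1, 0.4]
opening: 0.0596
grip_force: 0.0
```

Run:
```python
from h import *
o=robot.observe();p=viewer.camera_params("wrist");im=viewer.read_camera("wrist")
np.save("pics/w4.npy",im);np.savez("pics/w4p.npz",**p)
cv2.imwrite("pics/w4.png",cv2.resize(im[...,::-1],(800,600),interpolation=cv2.INTER_CUBIC))
print(o["tool_pos"],o["tool_rot"],o["contact_force"])
print(w2px(p,np.array([.4435,-.2975,.008]))/.64,w2px(p,np.array([.569,-.254,.028]))/.64)
```

```text
[ 0.44342055 -0.29580865  0.19946754] [ 3.14132054e+00 -3.89672601e-04  1.72690739e+00] [ 0.14343541 -0.07686492  0.39704684]
[399.65047428 268.25308755] [582.66252917 243.19943229]
```

View pics/w4.png

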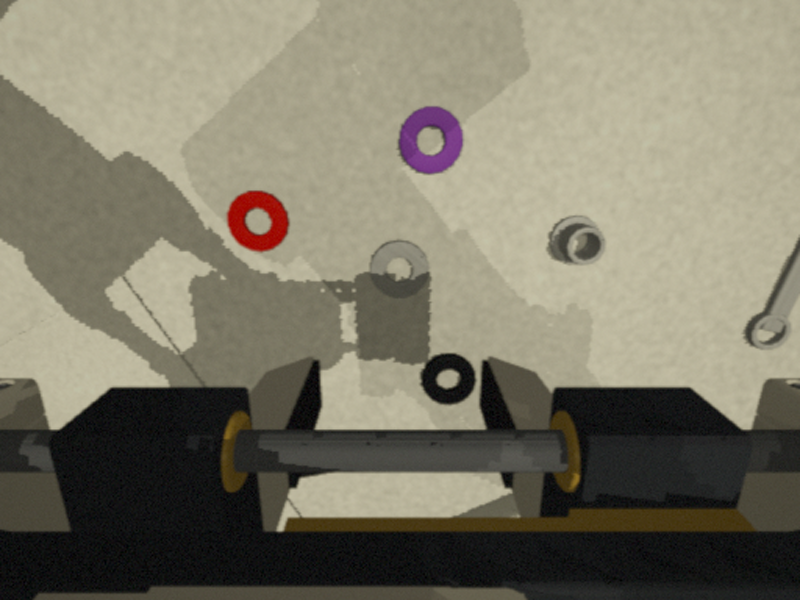

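The steel washer is centred at (399,268) and the bushing's top ring at (583,243), both matching the predictions; the red, purple and black look-alikes are clear of the fingers.

Emit:
step_arm:
  increments:
    - {"delta_pos": [-0.2,0,5],"dr": [0,0,0],"fingers": -0.3}
    - {"delta_pos": [-0.2,0,11],"dr": [0,0,0],"fingers": -0.3}
    - {"delta_pos": [-0.2,0,16],"dr": [0,0,0],"fingers": -0.3}
    - {"delta_pos": [-0.2,0,18.5],"dr": [0,0,0],"fingers": -0.3}
    - {"delta_pos": [-0.2,0,19.4],"dr": [0,0,0],"fingers": -0.3}

```text
time: 12.18
tool_pos: [0.4435, -0.2969, 0.0039]
tool_rot: [-3.14, -0.002, 1.728]
contact_force: [-0.2, 0.4, 1.3]
opening: 0.0595
grip_force: 0.0
```

Emit:
step_arm:
  increments:
    - {"delta_pos": [0,0,0.1],"dr": [0,0,0],"fingers": -0.3}
    - {"delta_pos": [0,0,0.2],"dr": [0,0,0],"fingers": -0.3}
    - {"delta_pos": [0,0,0.2],"dr": [0,0,0],"fingers": -0.1}
    - {"delta_pos": [0,0,0.2],"dr": [0,0,0],"fingers": 0.2}
    - {"delta_pos": [0,0,0.2],"dr": [0,0,0],"fingers": 0.2}
  newtons: 20

```text
time: 12.8
tool_pos: [0.4439, -0.2988, 0.0039]
tool_rot: [3.141, 0.001, 1.727]
contact_force: [-0.0, 1.1, 5.3]
opening: 0.0439
grip_force: 20.0
```

Emit:
step_arm:
  increments:
    - {"delta_pos": [0,0,-0.5],"dr": [0,0,0],"fingers": 0.3}
    - {"delta_pos": [0,0,-2],"dr": [0,0,0],"fingers": 0.3}
    - {"delta_pos": [0,0,-5],"dr": [0,0,0],"fingers": 0.3}
    - {"delta_pos": [0,0,-9],"dr": [0,0,0],"fingers": 0.3}
    - {"delta_pos": [0,0,-13],"dr": [0,0,0],"fingers": 0.3}
  newtons: 30

```text
time: 13.42
tool_pos: [0.4435, -0.2984, 0.1352]
tool_rot: [3.141, 0.0, 1.727]
contact_force: [-0.4, -0.5, -0.4]
opening: 0.0439
grip_force: 30.0
```

Emit:
step_arm:
  increments:
    - {"delta_pos": [2,1,-3.5],"dr": [0,0,0],"fingers": 0.3}
    - {"delta_pos": [6,3.2,-6.7],"dr": [0,0,0],"fingers": 0.3}
    - {"delta_pos": [10.5,5.7,-6.7],"dr": [0,0,0],"fingers": 0.3}
    - {"delta_pos": [15,8.3,-6.7],"dr": [0,0,0],"fingers": 0.3}
    - {"delta_pos": [18.8,10.5,-6.7],"dr": [0,0,0],"fingers": 0.3}

```text
time: 14.05
tool_pos: [0.5184, -0.0946, 0.2013]
tool_rot: [3.141, 0.0, 1.727]
contact_force: [0.4, 0.2, -0.9]
opening: 0.0443
grip_force: 30.0
```

Emit:
step_arm:
  increments:
    - {"delta_pos": [0,0,0],"dr": [0,0,0],"fingers": 0.3}
    - {"delta_pos": [0,0,0],"dr": [0,0,0],"fingers": 0.3}
    - {"delta_pos": [0,0,0],"dr": [0,0,0],"fingers": 0.3}
    - {"delta_pos": [0,0,0],"dr": [0,0,0],"fingers": 0.3}
    - {"delta_pos": [0,0,0],"dr": [0,0,0],"fingers": 0.3}

```text
time: 14.68
tool_pos: [0.518, -0.0971, 0.2002]
tool_rot: [-3.142, -0.0, 1.726]
contact_force: [-0.8, 0.6, -0.7]
opening: 0.0439
grip_force: 30.0
```

```bash
cat > look.py <<'E'
from h import *
import sys
n=sys.argv[1]
o=robot.observe();p=viewer.camera_params("wrist");im=viewer.read_camera("wrist")
np.save(f"pics/{n}.npy",im);np.savez(f"pics/{n}p.npz",**p)
cv2.imwrite(f"pics/{n}.png",cv2.resize(im[110:290,136:376,::-1],(800,600),interpolation=cv2.INTER_CUBIC))
t=o["tool_pos"];print(t,o["tool_rot"],o["contact_force"],o["opening"])
def c(X): return ((w2px(p,np.array(X))-[136,110])*800/240).round(0)
print("exp tip",c([.5196,-.0416,.115]),"spacer top",c([.5196,-.0416,.085]),"TCP",c(t),"TCP+28",c(t+[0,0,.020]))
E
python3 look.py w5
```

```text
[ 0.51797187 -0.09714343  0.20020737] [-3.14154407e+00 -8.98039894e-05  1.72558761e+00] [-0.75169993  0.57837479 -0.69261276] 0.04391404348677597
exp tip [442.  84.] spacer top [438.  70.] TCP [399. 453.] TCP+28 [399. 512.]
```

View pics/w5.png

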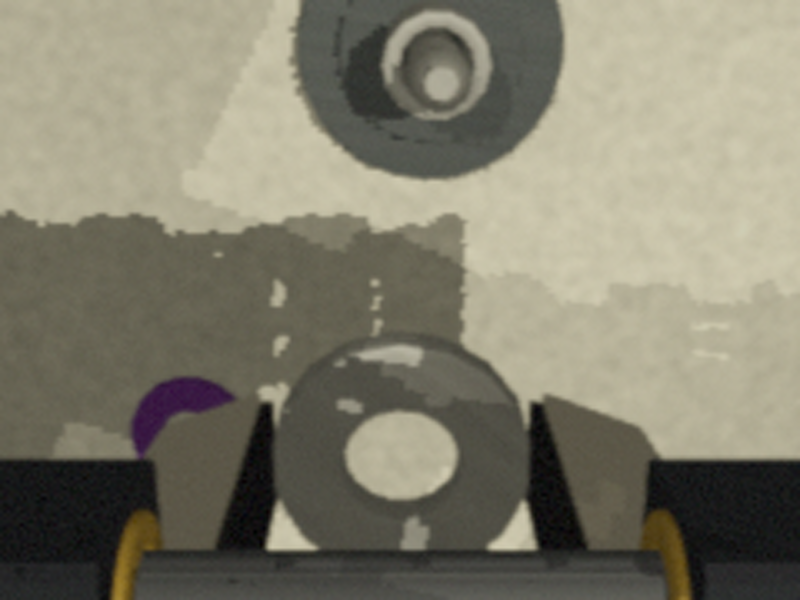

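Spacer is seated round the post, its ring at (438,65) with the tip at (442,84). The washer hole is centred at (402,454). I'll check the washer's tilt against a level model.

Run:
```python
from h import *
p=dict(np.load("pics/w5p.npz")); t=np.array([.51797,-.09714,.2002]); im=np.load("pics/w5.npy")
def c(X): return (w2px(p,np.array(X))-[136,110])/.3
a=np.linspace(0,2*np.pi,73)
ax=np.array([np.sin(1.7256),-np.cos(1.7256),0]) # tool y
for tilt in(-6,-3,0,3,6):
  M=R.from_rotvec(ax*np.radians(tilt)).as_matrix(); out=[]
  for r,z in((.010,-.004),(.010,.004),(.023,.004),(.023,-.004)):
    P=np.array([c(t+[0,0,.001]+M@[r*np.cos(q),r*np.sin(q),z]) for q in a]); out+=[P[:,1].min().round(),P[:,1].max().round()]
  print(tilt,"bore bot top/bottom",out[0:2],"bore top-face",out[2:4],"outer top",out[4:6],"outer bot",out[6:8])
print(im[220:275,256].astype(int).sum(1)//3)  # rows 220..274 -> display (row-110)/.3
```

```text
-6 bore bot top/bottom [np.float64(394.0), np.float64(499.0)] bore top-face [np.float64(409.0), np.float64(518.0)] outer top [np.float64(336.0), np.float64(586.0)] outer bot [np.float64(324.0), np.float64(564.0)]
-3 bore bot top/bottom [np.float64(394.0), np.float64(496.0)] bore top-face [np.float64(411.0), np.float64(518.0)] outer top [np.float64(339.0), np.float64(583.0)] outer bot [np.float64(325.0), np.float64(560.0)]
0 bore bot top/bottom [np.float64(394.0), np.float64(494.0)] bore top-face [np.float64(414.0), np.float64(517.0)] outer top [np.float64(343.0), np.float64(580.0)] outer bot [np.float64(326.0), np.float64(555.0)]
3 bore bot top/bottom [np.float64(394.0), np.float64(491.0)] bore top-face [np.float64(416.0), np.float64(516.0)] outer top [np.float64(347.0), np.float64(577.0)] outer bot [np.float64(327.0), np.float64(550.0)]
6 bore bot top/bottom [np.float64(395.0), np.float64(489.0)] bore top-face [np.float64(419.0), np.float64(516.0)] outer top [np.float64(351.0), np.float64(574.0)] outer bot [np.float64(329.0), np.float64(545.0)]
[ 97  97  98  95  79  75  74  76  77  74  75  73  85 126 164 168 166 167
 169 171 173 173 170 171 174 175 173 174 169 166 164 165 166 170 173 175
 174 173 167 140  83  68  67  68  70  71  78  83  80  80  80  90 112 116
 105]
```

Emit:
step_arm:
  increments:
    - {"delta_pos": [2,0.4,0],"dr": [0,0,0],"fingers": 0.3}
    - {"delta_pos": [4.5,0.8,0],"dr": [0,0,0],"fingers": 0.3}
    - {"delta_pos": [5.5,1.0,2],"dr": [0,0,0],"fingers": 0.3}
    - {"delta_pos": [5.5,1.0,5],"dr": [0,0,0],"fingers": 0.3}
    - {"delta_pos": [5.5,1.0,7],"dr": [0,0,0],"fingers": 0.3}

```text
time: 15.35
tool_pos: [0.5191, -0.0404, 0.1291]
tool_rot: [-3.141, -0.0, 1.727]
contact_force: [-0.3, 0.3, -0.8]
opening: 0.0438
grip_force: 30.0
```

Emit:
step_arm:
  increments:
    - {"delta_pos": [0,0,0.4],"dr": [0,0,0],"fingers": 0.3}
    - {"delta_pos": [0,0,0.8],"dr": [0,0,0],"fingers": 0.3}
    - {"delta_pos": [0,0,1.2],"dr": [0,0,0],"fingers": 0.3}
    - {"delta_pos": [0,0,1.6],"dr": [0,0,0],"fingers": 0.3}
    - {"delta_pos": [0,0,2],"dr": [0,0,0],"fingers": 0.3}

```text
time: 15.98
tool_pos: [0.5196, -0.0407, 0.1102]
tool_rot: [3.141, 0.0, 1.727]
contact_force: [0.3, 0.3, -1.2]
opening: 0.0438
grip_force: 30.0
```

Emit:
step_arm:
  increments:
    - {"delta_pos": [0,0,0.3],"dr": [0,0,0],"fingers": 0.3}
    - {"delta_pos": [0,0,0.6],"dr": [0,0,0],"fingers": 0.3}
    - {"delta_pos": [0,0,0.9],"dr": [0,0,0],"fingers": 0.3}
    - {"delta_pos": [0,0,1.2],"dr": [0,0,0],"fingers": 0.3}
    - {"delta_pos": [0,0,1.5],"dr": [0,0,0],"fingers": 0.3}

```text
time: 16.6
tool_pos: [0.5195, -0.0406, 0.095]
tool_rot: [3.142, -0.0, 1.727]
contact_force: [0.2, -0.7, -1.1]
opening: 0.0438
grip_force: 30.0
```

Emit:
step_arm:
  increments:
    - {"delta_pos": [0,0,0.1],"dr": [0,0,0],"fingers": 0.3}
    - {"delta_pos": [0,0,0.2],"dr": [0,0,0],"fingers": 0.3}
    - {"delta_pos": [0,0,0.3],"dr": [0,0,0],"fingers": 0.3}
    - {"delta_pos": [0,0,0.4],"dr": [0,0,0],"fingers": 0.3}
    - {"delta_pos": [0,0,0.45],"dr": [0,0,0],"fingers": 0.3}

```text
time: 17.23
tool_pos: [0.5195, -0.0406, 0.0907]
tool_rot: [3.142, -0.0, 1.727]
contact_force: [0.3, -0.8, -0.5]
opening: 0.0439
grip_force: 30.0
```

Emit:
step_arm:
  increments:
    - {"delta_pos": [0,0,0.05],"dr": [0,0,0],"fingers": 0.3}
    - {"delta_pos": [0,0,0.1],"dr": [0,0,0],"fingers": 0.3}
    - {"delta_pos": [0,0,0.15],"dr": [0,0,0],"fingers": 0.3}
    - {"delta_pos": [0,0,0.2],"dr": [0,0,0],"fingers": 0.3}
    - {"delta_pos": [0,0,0.2],"dr": [0,0,0],"fingers": 0.3}

```text
time: 17.85
tool_pos: [0.5195, -0.0406, 0.0889]
tool_rot: [3.141, 0.0, 1.727]
contact_force: [-0.9, -0.4, 2.1]
opening: 0.0444
grip_force: 30.0
```

Emit:
step_arm:
  increments:
    - {"delta_pos": [0,0,0.05],"dr": [0,0,0],"fingers": 0.3}
    - {"delta_pos": [0,0,0.1],"dr": [0,0,0],"fingers": 0.3}
    - {"delta_pos": [0,0,0.1],"dr": [0,0,0],"fingers": 0.3}
    - {"delta_pos": [0,0,0.1],"dr": [0,0,0],"fingers": 0.3}
    - {"delta_pos": [0,0,0.1],"dr": [0,0,0],"fingers": 0.3}

```text
time: 18.48
tool_pos: [0.5197, -0.0407, 0.0888]
tool_rot: [3.141, 0.0, 1.727]
contact_force: [-2.7, 0.1, 10.3]
opening: 0.0442
grip_force: 30.0
```

Firm on the spacer. Release, rise and travel to the bushing.

Emit:
step_arm:
  increments:
    - {"delta_pos": [0,0,0],"dr": [0,0,0],"fingers": 0}
    - {"delta_pos": [0,0,0],"dr": [0,0,0],"fingers": -0.2}
    - {"delta_pos": [0,0,0],"dr": [0,0,0],"fingers": -0.3}
    - {"delta_pos": [0,0,0],"dr": [0,0,0],"fingers": -0.3}
    - {"delta_pos": [0,0,-1],"dr": [0,0,0],"fingers": -0.3}

```text
time: 19.1
tool_pos: [0.5189, -0.0405, 0.0973]
tool_rot: [-3.14, -0.001, 1.727]
contact_force: [-0.2, 0.0, -0.3]
opening: 0.0595
grip_force: 0.0
```

Emit:
step_arm:
  increments:
    - {"delta_pos": [0,0,-5],"dr": [0,0,0],"fingers": -0.3}
    - {"delta_pos": [0,0,-9],"dr": [0,0,0],"fingers": -0.3}
    - {"delta_pos": [-3,0.2,-10.2],"dr": [0,0,0],"fingers": -0.3}
    - {"delta_pos": [-8,0.6,-10.2],"dr": [0,0,0],"fingers": -0.3}
    - {"delta_pos": [-13,0.9,-10.2],"dr": [0,0,0],"fingers": -0.3}

```text
time: 19.73
tool_pos: [0.5491, -0.1688, 0.201]
tool_rot: [3.14, 0.001, 1.728]
contact_force: [0.6, 0.7, -0.7]
opening: 0.0601
grip_force: 0.0
```

Emit:
step_arm:
  increments:
    - {"delta_pos": [-5,0.4,0],"dr": [0,0,0],"fingers": -0.3}
    - {"delta_pos": [-8.8,0.6,0],"dr": [0,0,0],"fingers": -0.3}
    - {"delta_pos": [-8.8,0.6,0],"dr": [0,0,0],"fingers": -0.3}
    - {"delta_pos": [-8.8,0.6,0],"dr": [0,0,0],"fingers": -0.3}
    - {"delta_pos": [-8.8,0.6,0],"dr": [0,0,0],"fingers": -0.3}

```text
time: 20.35
tool_pos: [0.5681, -0.2524, 0.2001]
tool_rot: [3.141, -0.0, 1.728]
contact_force: [-0.1, -0.2, -0.0]
opening: 0.0597
grip_force: 0.0
```

```bash
python3 look.py w6
python3 - <<'E'
from h import *
p=dict(np.load("pics/w6p.npz")); im=np.load("pics/w6.npy")
# template match of rendered top ring (annulus 28/20) at z .028: score ring edge gradient
g=cv2.GaussianBlur(im.mean(2).astype(np.float32),(0,0),.7); gx=cv2.Sobel(g,5,1,0);gy=cv2.Sobel(g,5,0,1); G=np.hypot(gx,gy)
a=np.linspace(0,2*np.pi,60,endpoint=False); best=[]
for dx in np.arange(-.01,.0101,.0005):
  for dy in np.arange(-.01,.0101,.0005):
    s=0
    for r,z in((.010,.028),(.014,.028),(.019,.003)):
      for q in a:
        u,v=w2px(p,np.array([.569+dx+r*np.cos(q),-.254+dy+r*np.sin(q),z])); s+=G[int(round(v)),int(round(u))]
    best.append((s,.569+dx,-.254+dy))
best.sort(); print(np.round(best[-4:],4), rel((best[-1][1],best[-1][2],.008)))
E
```

```text
[ 0.56812309 -0.25238207  0.20011013] [ 3.14142437e+00 -2.23766505e-04  1.72802666e+00] [-0.143833   -0.18522659 -0.01991972] 0.059669859643773374
exp tip [ 324. -757.] spacer top [ 334. -666.] TCP [399. 453.] TCP+28 [399. 512.]
[[ 1.47657500e+04  5.67000000e-01 -2.46500000e-01]
 [ 1.47673604e+04  5.70500000e-01 -2.46000000e-01]
 [ 1.48235508e+04  5.67500000e-01 -2.46500000e-01]
 [ 1.48258994e+04  5.71500000e-01 -2.45500000e-01]] [ 0.63  0.43 19.21]
```

The ring-fit is ambiguous (shadows), so I keep the eye reading that matched the prediction, (0.569, -0.254), and will check it in the hand.

Emit:
step_arm:
  increments:
    - {"delta_pos": [-0.2,0.1,5],"dr": [0,0,0],"fingers": -0.3}
    - {"delta_pos": [-0.2,0.1,11],"dr": [0,0,0],"fingers": -0.3}
    - {"delta_pos": [-0.2,0.1,16],"dr": [0,0,0],"fingers": -0.3}
    - {"delta_pos": [-0.2,0.1,18.2],"dr": [0,0,0],"fingers": -0.3}
    - {"delta_pos": [-0.2,0.1,19.1],"dr": [0,0,0],"fingers": -0.3}

```text
time: 21.02
tool_pos: [0.569, -0.2543, 0.0075]
tool_rot: [-3.14, -0.002, 1.728]
contact_force: [0.3, 0.8, 0.3]
opening: 0.0595
grip_force: 0.0
```

Emit:
step_arm:
  increments:
    - {"delta_pos": [0,0,0],"dr": [0,0,0],"fingers": -0.1}
    - {"delta_pos": [0,0,0],"dr": [0,0,0],"fingers": 0.2}
    - {"delta_pos": [0,0,0],"dr": [0,0,0],"fingers": 0.5}
    - {"delta_pos": [0,0,0],"dr": [0,0,0],"fingers": 0.6}
    - {"delta_pos": [0,0,0],"dr": [0,0,0],"fingers": 0.6}
  newtons: 20

```text
time: 21.65
tool_pos: [0.57, -0.2557, 0.0096]
tool_rot: [3.14, 0.001, 1.727]
contact_force: [0.1, -0.3, 5.5]
opening: 0.0269
grip_force: 20.0
```

Emit:
step_arm:
  increments:
    - {"delta_pos": [0,0,-0.5],"dr": [0,0,0],"fingers": 0.7}
    - {"delta_pos": [0,0,-2],"dr": [0,0,0],"fingers": 0.7}
    - {"delta_pos": [0,0,-5],"dr": [0,0,0],"fingers": 0.7}
    - {"delta_pos": [0,0,-9],"dr": [0,0,0],"fingers": 0.7}
    - {"delta_pos": [0,0,-13],"dr": [0,0,0],"fingers": 0.7}
  newtons: 25

```text
time: 22.28
tool_pos: [0.5693, -0.2554, 0.1406]
tool_rot: [3.141, 0.0, 1.727]
contact_force: [0.7, -0.7, -1.7]
opening: 0.0264
grip_force: 25.0
```

Emit:
step_arm:
  increments:
    - {"delta_pos": [2,-0.3,-3.5],"dr": [0,0,0],"fingers": 0.7}
    - {"delta_pos": [6,-0.9,-6.3],"dr": [0,0,0],"fingers": 0.7}
    - {"delta_pos": [10,-1.6,-6.3],"dr": [0,0,0],"fingers": 0.7}
    - {"delta_pos": [14,-2.3,-6.3],"dr": [0,0,0],"fingers": 0.7}
    - {"delta_pos": [16.5,-2.7,-6.3],"dr": [0,0,0],"fingers": 0.7}

```text
time: 22.9
tool_pos: [0.5163, -0.095, 0.2028]
tool_rot: [3.141, 0.0, 1.728]
contact_force: [0.1, -0.2, -0.4]
opening: 0.0266
grip_force: 25.0
```

Emit:
step_arm:
  increments:
    - {"delta_pos": [0,0,0],"dr": [0,0,0],"fingers": 0.7}
    - {"delta_pos": [0,0,0],"dr": [0,0,0],"fingers": 0.7}
    - {"delta_pos": [0,0,0],"dr": [0,0,0],"fingers": 0.7}
    - {"delta_pos": [0,0,0],"dr": [0,0,0],"fingers": 0.7}
    - {"delta_pos": [0,0,0],"dr": [0,0,0],"fingers": 0.7}

```text
time: 23.52
tool_pos: [0.5172, -0.0971, 0.2015]
tool_rot: [-3.141, -0.0, 1.726]
contact_force: [0.5, -0.6, -1.0]
opening: 0.0266
grip_force: 25.0
```

```bash
python3 look.py w7
python3 - <<'E'
from h import *
p=dict(np.load("pics/w7p.npz")); t=robot.observe()["tool_pos"]
def c(X): return (w2px(p,np.array(X))-[136,110])/.3
a=np.linspace(0,2*np.pi,73)
for n,r,z in(("bore bot",.01,-.0096),("bore top",.01,.0184),("sleeve top",.014,.0184),("flange top",.019,-.0036),("flange bot",.019,-.0096)):
  P=np.array([c(t+[r*np.cos(q),r*np.sin(q),z]) for q in a]); print(n,P.min(0).round(),P.max(0).round())
E
```

```text
[ 0.51717778 -0.09707851  0.20152953] [-3.14134841e+00 -2.06656993e-04  1.72608816e+00] [ 0.47278188 -0.59534544 -0.96030857] 0.026641629876913084
exp tip [445.  84.] spacer top [440.  71.] TCP [399. 453.] TCP+28 [399. 512.]
bore bot [346. 379.] [453. 476.]
bore top [337. 450.] [461. 560.]
sleeve top [312. 427.] [486. 581.]
flange top [295. 345.] [504. 534.]
flange bot [298. 333.] [501. 517.]
```

View pics/w7.png

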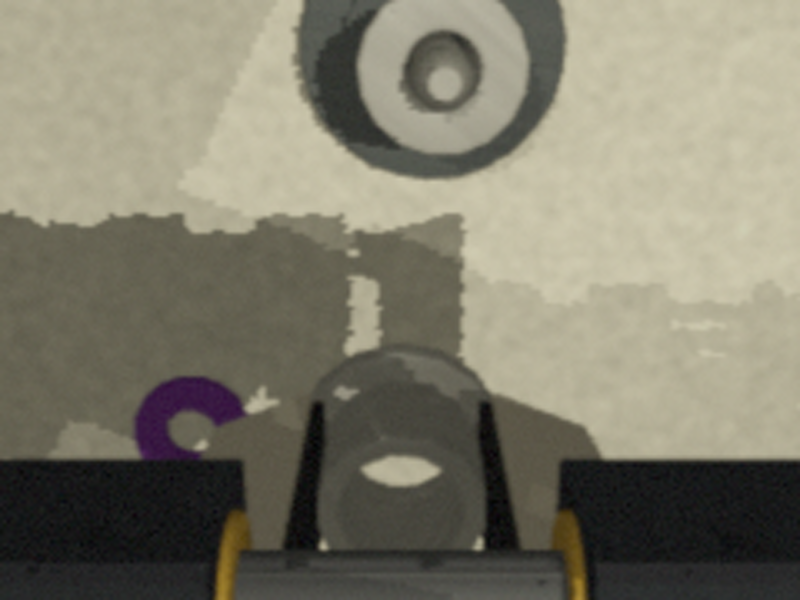

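The washer lies flat on the spacer around the post (centre (443,72), tip (445,82)). The bushing hangs flange down, about 2 mm toward -x of the tool, which I allow for.

Emit:
step_arm:
  increments:
    - {"delta_pos": [2,0.4,0],"dr": [0,0,0],"fingers": 0.7}
    - {"delta_pos": [4.5,0.8,0],"dr": [0,0,0],"fingers": 0.7}
    - {"delta_pos": [5.6,1.05,2],"dr": [0,0,0],"fingers": 0.7}
    - {"delta_pos": [5.6,1.05,4.5],"dr": [0,0,0],"fingers": 0.7}
    - {"delta_pos": [5.6,1.05,6.5],"dr": [0,0,0],"fingers": 0.7}

```text
time: 24.2
tool_pos: [0.5187, -0.0395, 0.1358]
tool_rot: [-3.141, -0.0, 1.727]
contact_force: [-0.1, 0.3, -1.2]
opening: 0.0266
grip_force: 25.0
```

Emit:
step_arm:
  increments:
    - {"delta_pos": [0,0,0.4],"dr": [0,0,0],"fingers": 0.7}
    - {"delta_pos": [0,0,0.8],"dr": [0,0,0],"fingers": 0.7}
    - {"delta_pos": [0,0,1.2],"dr": [0,0,0],"fingers": 0.7}
    - {"delta_pos": [0,0,1.6],"dr": [0,0,0],"fingers": 0.7}
    - {"delta_pos": [0,0,2],"dr": [0,0,0],"fingers": 0.7}

```text
time: 24.82
tool_pos: [0.519, -0.0398, 0.1167]
tool_rot: [3.141, 0.0, 1.727]
contact_force: [-0.1, -0.8, -1.2]
opening: 0.0263
grip_force: 25.0
```

Bottom is at about 0.107, past the taper, with no contact force. 14 mm to go.

Emit:
step_arm:
  increments:
    - {"delta_pos": [0,0,0.25],"dr": [0,0,0],"fingers": 0.7}
    - {"delta_pos": [0,0,0.5],"dr": [0,0,0],"fingers": 0.7}
    - {"delta_pos": [0,0,0.7],"dr": [0,0,0],"fingers": 0.7}
    - {"delta_pos": [0,0,0.9],"dr": [0,0,0],"fingers": 0.7}
    - {"delta_pos": [0,0,1.1],"dr": [0,0,0],"fingers": 0.7}

```text
time: 25.45
tool_pos: [0.5189, -0.0397, 0.1056]
tool_rot: [3.141, -0.0, 1.727]
contact_force: [-0.2, 0.1, -1.4]
opening: 0.0269
grip_force: 25.0
```

Emit:
step_arm:
  increments:
    - {"delta_pos": [0,0,0.05],"dr": [0,0,0],"fingers": 0.7}
    - {"delta_pos": [0,0,0.1],"dr": [0,0,0],"fingers": 0.7}
    - {"delta_pos": [0,0,0.15],"dr": [0,0,0],"fingers": 0.7}
    - {"delta_pos": [0,0,0.2],"dr": [0,0,0],"fingers": 0.7}
    - {"delta_pos": [0,0,0.25],"dr": [0,0,0],"fingers": 0.7}

```text
time: 26.08
tool_pos: [0.5189, -0.0397, 0.1032]
tool_rot: [3.142, -0.0, 1.727]
contact_force: [0.3, -0.4, -1.4]
opening: 0.0263
grip_force: 25.0
```

Emit:
step_arm:
  increments:
    - {"delta_pos": [0,0,0.05],"dr": [0,0,0],"fingers": 0.7}
    - {"delta_pos": [0,0,0.1],"dr": [0,0,0],"fingers": 0.7}
    - {"delta_pos": [0,0,0.15],"dr": [0,0,0],"fingers": 0.7}
    - {"delta_pos": [0,0,0.2],"dr": [0,0,0],"fingers": 0.7}
    - {"delta_pos": [0,0,0.2],"dr": [0,0,0],"fingers": 0.7}

```text
time: 26.7
tool_pos: [0.5192, -0.0398, 0.1025]
tool_rot: [3.14, 0.001, 1.727]
contact_force: [-2.7, -0.1, 9.5]
opening: 0.0262
grip_force: 25.0
```

Seated at the expected height. Release and withdraw.

Emit:
step_arm:
  increments:
    - {"delta_pos": [0,0,0],"dr": [0,0,0],"fingers": 0.3}
    - {"delta_pos": [0,0,0],"dr": [0,0,0],"fingers": 0}
    - {"delta_pos": [0,0,0],"dr": [0,0,0],"fingers": -0.3}
    - {"delta_pos": [0,0,0],"dr": [0,0,0],"fingers": -0.3}
    - {"delta_pos": [0,0,-1],"dr": [0,0,0],"fingers": -0.3}

```text
time: 27.32
tool_pos: [0.5183, -0.0396, 0.1109]
tool_rot: [-3.14, -0.001, 1.727]
contact_force: [-0.7, 0.1, -0.4]
opening: 0.0595
grip_force: 0.0
```

Emit:
step_arm:
  increments:
    - {"delta_pos": [0,0,-3],"dr": [0,0,0],"fingers": -0.3}
    - {"delta_pos": [0,0,-6.5],"dr": [0,0,0],"fingers": -0.3}
    - {"delta_pos": [-2,0,-9],"dr": [0,0,0],"fingers": -0.3}
    - {"delta_pos": [-5.6,-1,-9],"dr": [0,0,0],"fingers": -0.3}
    - {"delta_pos": [-5.6,-1,-9],"dr": [0,0,0],"fingers": -0.3}

```text
time: 27.95
tool_pos: [0.5177, -0.0984, 0.2021]
tool_rot: [3.14, 0.001, 1.724]
contact_force: [0.4, 0.2, -0.2]
opening: 0.0596
grip_force: 0.0
```

Emit:
step_arm:
  increments:
    - {"delta_pos": [0,0,0],"dr": [0,0,0],"fingers": -0.3}
    - {"delta_pos": [0,0,0],"dr": [0,0,0],"fingers": -0.3}
    - {"delta_pos": [0,0,0],"dr": [0,0,0],"fingers": -0.3}
    - {"delta_pos": [0,0,0],"dr": [0,0,0],"fingers": -0.3}
    - {"delta_pos": [0,0,0],"dr": [0,0,0],"fingers": -0.3}

```text
time: 28.58
tool_pos: [0.5177, -0.0964, 0.2012]
tool_rot: [3.142, -0.0, 1.727]
contact_force: [0.1, 0.5, 0.6]
opening: 0.0597
grip_force: 0.0
```

```bash
python3 look.py w8
python3 - <<'E'
from h import *
p=dict(np.load("pics/w8p.npz")); im=np.load("pics/w8.npy").astype(int)
for n,r,z in(("sleeve top",.014,.121),("bore",.010,.121),("flange top",.019,.099),("washer top",.023,.093),("tip",.004,.115)):
  P=np.array([w2px(p,np.array([.5196+r*np.cos(q),-.0416+r*np.sin(q),z])) for q in np.linspace(0,6.28,73)]); print(n,P.min(0).round(1),P.max(0).round(1))
for row in range(106,164,3): print(row,(im[row,228:312:2].sum(1)//3).tolist())
E
```

```text
[ 0.51768476 -0.09640955  0.20118147] [ 3.14155830e+00 -1.17463726e-04  1.72694623e+00] [0.07931271 0.50072032 0.56376407] 0.05969865767011573
exp tip [443.  87.] spacer top [438.  73.] TCP [399. 453.] TCP+28 [399. 513.]
sleeve top [251.5 118.9] [286.8 154.5]
bore [256.5 124.2] [281.7 149.6]
flange top [246.1 111. ] [290.1 155.5]
washer top [241.8 105.8] [293.9 158.7]
tip [263.9 131.1] [273.8 141. ]
106 [144, 78, 84, 83, 84, 83, 83, 83, 80, 80, 80, 81, 82, 85, 79, 95, 108, 134, 149, 154, 159, 160, 154, 138, 119, 96, 83, 81, 80, 79, 82, 80, 80, 80, 81, 79, 85, 151, 173, 172, 169, 168]
109 [76, 80, 84, 83, 82, 84, 83, 81, 78, 77, 80, 79, 78, 100, 143, 159, 160, 157, 148, 132, 129, 141, 150, 156, 158, 160, 152, 116, 83, 81, 80, 80, 79, 79, 79, 78, 77, 109, 170, 171, 174, 176]
112 [80, 83, 83, 81, 82, 81, 74, 80, 80, 80, 79, 113, 153, 156, 142, 144, 158, 163, 168, 169, 167, 167, 169, 165, 158, 141, 155, 157, 153, 118, 81, 81, 80, 78, 79, 78, 79, 83, 153, 171, 179, 179]
115 [78, 82, 80, 79, 82, 71, 75, 80, 56, 54, 114, 158, 135, 139, 162, 165, 162, 155, 150, 134, 143, 148, 152, 158, 162, 
[... 2521 characters left out ...]
141, 134, 134, 135, 118, 77, 68, 68, 65, 67, 100, 154, 159, 168, 173, 170, 173, 178, 176, 175, 177]
157 [180, 177, 176, 175, 178, 173, 167, 130, 77, 74, 78, 79, 75, 78, 79, 76, 77, 80, 85, 81, 81, 78, 74, 71, 70, 69, 68, 65, 68, 99, 144, 160, 167, 174, 178, 179, 177, 175, 177, 175, 174, 175]
160 [177, 175, 177, 174, 170, 170, 169, 172, 159, 125, 97, 78, 76, 78, 74, 74, 79, 78, 77, 78, 77, 77, 74, 69, 66, 71, 80, 111, 156, 162, 169, 178, 182, 181, 180, 178, 178, 179, 180, 177, 174, 180]
163 [176, 178, 179, 178, 172, 174, 174, 173, 175, 179, 177, 175, 172, 155, 126, 117, 102, 88, 90, 87, 92, 96, 112, 129, 166, 176, 174, 173, 177, 176, 174, 175, 176, 180, 179, 179, 181, 182, 183, 181, 177, 180]
```

The ring edges match the expected full stack (bore columns 257–281 around the tip, washer columns 243–293). The robot is clear, so I hand in.

```bash
python3 -c "
from cell import robot
print(robot.hand_in())"
```

```text
the job is handed in; nothing more can be done
None
```

The job is handed in: the spacer, then the washer, then the bushing (flange down) were each lowered onto the post and released. Each made contact at its expected height. The last wrist picture, checked by pixel values and not viewed, matches the full stack. The job took about 29 s.

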